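Move the specimen plate from the loading dock to the microscope stage

ROBOT

A 7-joint arm with a two-finger parallel gripper is mounted at the origin on the work surface. World frame = base frame: x ahead of the robot, y to its left, z up, the work surface at z = 0. Lengths are in m, angles in rad, forces in N, time in s.
With the tool pointing down it reaches from about 0.4 to 0.875 m from the base axis. Payload 4.4 kg.
Tool frame: the origin (TCP) lies at the very end of the fingers, on their centre line; the grasp point (between the pads) lies 19 mm behind it (arm.grip_depth is the distance from the TCP to the grasp point, in m); x points along the fingers, z is the direction in which the jaws open and shut, and the axes are right-handed (so a half turn about x gives the same grasp; the last joint's range is limited). The gripper opens to 85 mm and grips with 20 to 120 N. Pads are 22 mm wide; open, the fingers measure 114 mm over their backs; the gripper's body (76 mm by 85 mm) begins 54 mm behind the grasp point. The pads swing forward as they close: fully open they stand 13 mm farther back than shut.
Start: joints at [1.04, 0.628, 0.038, 1.517, -0.027, 0.996, -0.02], TCP at [0.291, -0.581, 0.231] pointing down, gripper open.
Joint ranges: [-3.06, 3.06], [-0.37, 2.12], [-1.25, 1.32], [0.18, 2.47], [-1.1, 4.24], [0.23, 1.98], [-2.94, 2.94]. Speed limits (rad/s): [2.57, 2.57, 3.14, 3.14, 3.14, 3.14, 3.14].

INTERFACE

Orientations are given as a rotation vector (axis times angle).
In Python, from rig import sensors, imaging, arm gives the robot as it stands.
- The arm moves only by the tool step_arm, never from a script. Its argument "moves" is a list that holds one entry, the list of rows, each a list of 4 numbers: the shift along the tool's x, y, z in units of 0.2 m (1.0 is 0.2 m), then the turn about the tool's x in units of 180 degrees (1.0 is 180 degrees). In form: [[[dx, dy, dz, spin], ...]]. A call has 1 to 12 rows; each row is the pose to reach, as a shift and turn from the pose commanded when the call began, along the tool's axes at that moment, turning the shorter way round; what a row does not reach only later rows make up. A row lasts 1/10 s, in which the tool goes at most 50 mm and 8.59 degrees, less where a joint would pass 70% of its speed; a pose out of reach is approached as far as the arm can. A call with a number of a shift or a turn outside -1 to 1 is refused whole. A call with a gripper value outside its range is refused whole. "claw" is the closure, from 0 (fully open) to 1 (shut), set as the call begins (left out, the last holds). The fingers move at their own pace and stop on an object; the grip force is fixed at half the most. Time passes only in rows, so rows that repeat a pose let the fingers close. It gives the time, the measured TCP pose, the force and the opening at its end, in the units of the state.
- sensors.state(): the state, without advancing time (a new reading comes with each control period).
- imaging.camera(name): name is "scene" or "top"; returns a dict with "pixels" (384x512x3 uint8, red, green, blue), "range_z" (384x512 float32, m along the optical axis (not along the pixel's ray), 0 where there is no reading), "camera_matrix" (3x3 intrinsics, pixels), "xyz" and "rotation" of the camera in the world. Camera axes: x right, y down, z forward; pixel columns grow to the right and rows downward; lengths in m; the calibration is good to about 2 mm. A picture is of the moment at which its call begins.
- arm.finish_job(): hands the job in, once; it reports no verdict.
The state is a dict: "clock": time; "joint_pos": joint angles; "dq": joint speeds; "joint_torque": joint torques, N m; "position": TCP position; "ee_rot": TCP orientation; "wrist_force": force on the tool from outside, world axes, zero at the start; "torque": the same for the moment, N m; "width": finger opening in m.
Only numpy, scipy, OpenCV 4.12 (cv2) and the standard library are available. Lean on these libraries where they do the work, as an engineer would, in place of code of your own. Each camera call takes 0.05 s, during which the arm holds its last target.

TASK

Press the sprung catch of the loading dock so that the specimen plate pops loose, draw the plate out of its dovetail, and slide it into the dovetail of the cross-slide stage until that catch clicks up behind it. Let go and leave the plate locked there. Feel your way and push no harder than the springs need, never forcing plate, catch or docks, and leave the ring gauge, the loupe and the gauge block where they are.

Things in the scene. Friction and masses are not known exactly. Their poses are not given: they have to be found in the camera images.
- loading_dock: Fixed aluminium dovetail dock on the bench, plain block 145 x 80 x 30 mm (x -85 to +60, y -40 to +40 mm); holds the locked plate at the start. Origin on the bench below the middle of the fully home plate; +x is the sliding-in direction, roughly away from the robot; z up. Flat slide floor at z = 30 mm.
- loading_mouth (a point): Mouth of the loading dock, middle of the slide floor at dock x = -20 mm. Two steel dovetail rails, 9 mm above the floor, outer sides at y = +-36 mm, run from here to x = +22 mm; flared 5 mm a side over the first 12 mm, then 1.5 mm play a side on the plate. In front (-x) lies 65 mm of open floor.
- loading_nose (a point): Catch nose, 20 mm wide, 5 mm above the floor when up (point: top of its upright +x face, dock x = -30 mm, behind the home plate; ramp to x = -41 mm). Pressed over 5 mm it frees the plate: a sprung ejector in the end block (hard stop at x = +32 mm) pushes the plate 14 mm towards -x (5 N falling to 3.5 N), over the nose, which stays down.
- catch_pad (a point): Centre of the top of the loading catch's dark ribbed thumb pad, 26 x 28 mm, rigidly joined to the nose, beside the block at dock x = -40, y = +60 mm, 35 mm above the bench. Press straight down: 7 mm travel to a hard bottom, about 6 N to free the loaded catch.
- loading_dock_catch (a joint): Catch of the loading dock: 0 = up (locked), 0.007 m = fully down; a spring (0.7 to 1.7 N) lifts it.
- stage_dock: Fixed cross-slide stage: square grey and steel slab 180 x 190 mm, 25 mm high, micrometer knob on its -y side (reaching y = -153 mm). It carries a dovetail dock of the same shape (block x -85 to +60, y -40 to +40 mm), slide floor at z = 45 mm. Origin on the bench below the nominal home plate's middle; +x is the sliding-in direction; z up.
- stage_mouth (a point): Mouth of the stage dock, middle of the slide floor at dock x = -20 mm; rails, flare, play and 65 mm of open floor in front as at the loading dock. End block and catch are set together along x, up to 8 mm either way from nominal: the home plate's middle ends between dock x = -8 and +8 mm. Its catch pad is on the +y side.
- stage_dock_catch (a joint): Catch of the stage dock: 0 = up; a plate lying over its nose (41 to 30 mm behind the home middle) holds it down near 0.005 m; it jumps to 0 when the plate is home (the click). The ejector resists the last 14 mm with 3.5 to 5 N and pushes an unlocked plate back out; a hard stop lies 2 mm beyond the click. About 10 N pushes it home; keep it below 25 N.
- plate_grip (a point): Point on the middle of the specimen plate, 35 mm above its underside, in its upright black grip: a bar 14 mm thick (x), 36 mm wide (y), from 14 to 50 mm above the underside. Plate: steel, 60 mm long, about 0.3 kg, deck 14 mm high, dovetail foot 50 mm wide below and 41 mm at 8 mm height. +x is its leading, bevelled end (brass stud at x = +20 mm, 5 mm high); it points along either dock's +x.
- ring_gauge_mid (a point): Centre of a steel ring, 60 mm across, 18 mm high, lying on the bench. Leave alone.
- loupe_mid (a point): Centre of a black waisted loupe, 38 mm across, 40 mm high, standing on the bench. Leave alone.
- gauge_block_mid (a point): Centre of a steel block 35 x 60 x 20 mm lying on the bench. Leave alone.
Things that resemble listed ones, but are neither listed nor needed, are in the scene too. There is more than one size of the loading_dock; the job needs the largest. Of the things that look like the part that bears plate_grip, the smaller one is meant.

How it is judged:
By the outcome, as a careful person would: the job done as asked, in the order asked, and still so for the second after the job is handed in, with the robot touching nothing.
It also fails if it takes over 53 s, if anything falls off the work surface, if the arm or the gripper's body presses on something with over 40 N, if the wrist force passes 120 N, or if a joint passes its speed limit or range.

## Working session

There is one attempt and no reset: what is moved stays moved. The work goes in short steps, Python scripts to look and compute and a tool call to move; the robot and the scene stay as the last step left them, time stands still between calls to the robot, and variables do not carry over. Pictures are saved under pics/ and viewed, and the job is handed in when it is done.

Besides the shell and the picture viewer there is one more tool, called after "Call:" by a JSON object that holds its "fn" and its "kwargs". step_arm: Moves the arm, as the interface text tells. Its arguments: {"type":"object","properties":{"moves":{"type":"array"},"claw":{"type":"number"}},"required":["moves"]}

```bash
ls; mkdir -p pics
python3 - <<'E'
from rig import sensors, imaging, arm
import cv2,numpy as np,pickle
print(sensors.state())
for n in("scene","top"):
    c=imaging.camera(n); pickle.dump(c,open(n+"0.pkl","wb"))
    print(n,c["camera_matrix"],c["xyz"],c["rotation"])
    cv2.imwrite(f"pics/{n}0.png",cv2.resize(c["pixels"][:,:,::-1],(800,600),interpolation=cv2.INTER_CUBIC))
E
```

```text
pics
{'clock': 0.0, 'joint_pos': array([ 1.04021103,  0.62935228,  0.03841368,  1.51839074, -0.02697809,
        0.99626829, -0.02002285]), 'dq': array([ 1.93622189e-04,  1.15816305e-03, -4.85147137e-04, -7.19708605e-05,
       -1.26357831e-03, -1.27544840e-03,  1.47082407e-03]), 'joint_torque': array([ 1.42607420e-03, -5.63400042e+01,  1.22645516e+00, -1.93444777e+01,
        1.09811078e-02,  1.03136350e-02, -2.83188922e-05]), 'position': array([ 0.29110292, -0.58046749,  0.23037731]), 'ee_rot': array([ 0.86139593,  1.39560318, -0.85979818]), 'wrist_force': array([-0.17240185, -0.10959564,  1.31184202]), 'torque': array([-0.00516425,  0.00507292,  0.01716023]), 'width': 0.08548911340275518}
scene [[366.57021597   0.         249.5338452 ]
 [  0.         366.57021597 193.30144279]
 [  0.           0.           1.        ]] [1.25525341 0.23341527 0.56574022] [-1.43716544 -1.90100176  0.99733339]
top [[444.19225107   0.         255.43879395]
 [  0.         444.19225107 186.44166762]
 [  0.           0.           1.        ]] [0.27778743 0.02736074 1.44190587] [-2.03512908  2.19244344 -0.22540075]
```

View pics/scene0.png

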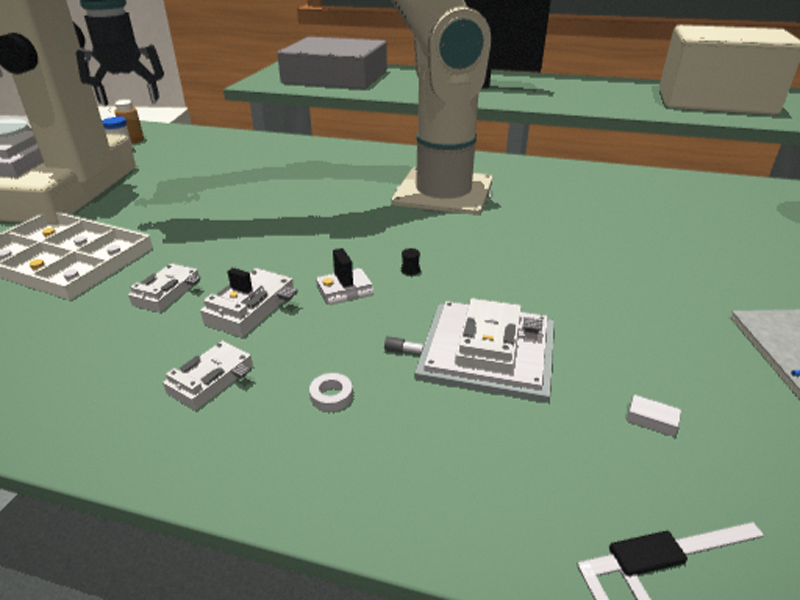

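View pics/top0.png

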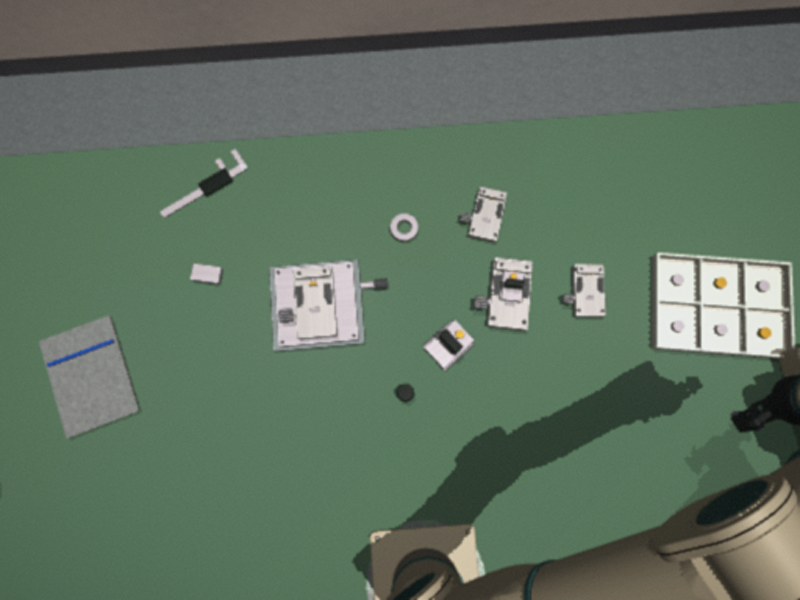

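The top view shows three docks, at (487,213), (510,293) and (590,290). The one at (510,293) is the largest and holds a plate, so it is the loading dock. There are two plates: one loose at (450,343), larger, and the smaller one in the dock. The stage is at (317,305). I'll enlarge to confirm.

Run:
```python
import cv2,numpy as np,pickle
t=pickle.load(open("top0.pkl","rb"));s=pickle.load(open("scene0.pkl","rb"))
a=t["pixels"][115:245,265:395,::-1]; b=t["pixels"][155:235,165:255,::-1]
cv2.imwrite("pics/c1.png",cv2.resize(a,(780,780*600//780),interpolation=cv2.INTER_CUBIC)[:600])
cv2.imwrite("pics/c2.png",cv2.resize(b,(675,600),interpolation=cv2.INTER_CUBIC))
a=s["pixels"][150:270,70:245,::-1]
cv2.imwrite("pics/c3.png",cv2.resize(a,(800,548),interpolation=cv2.INTER_CUBIC))
```

```text
(no output)
```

View pics/c1.png

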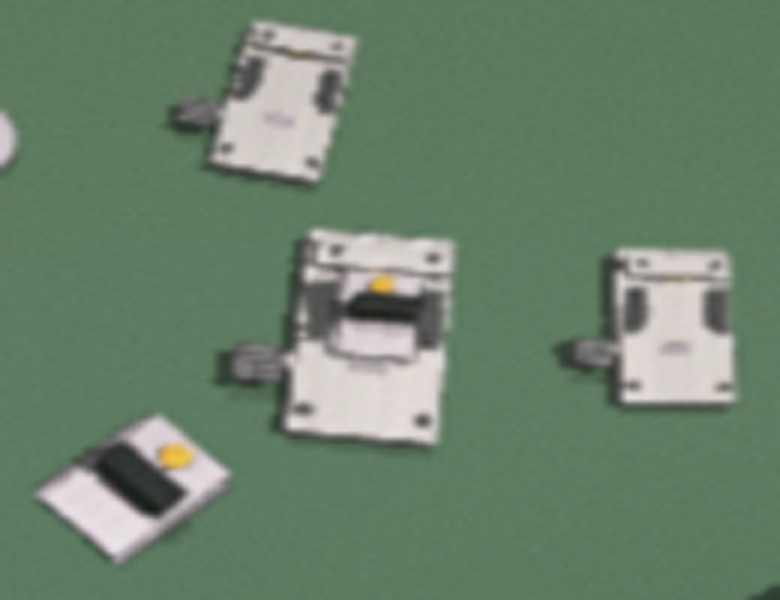

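View pics/c2.png

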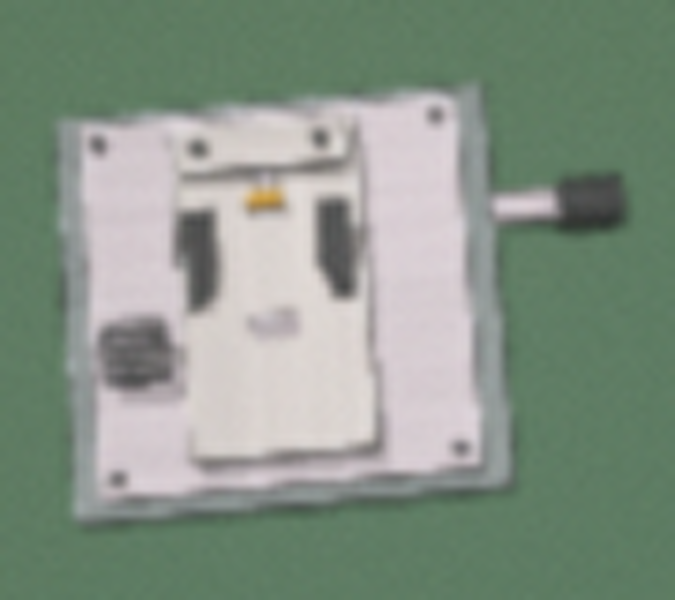

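View pics/c3.png

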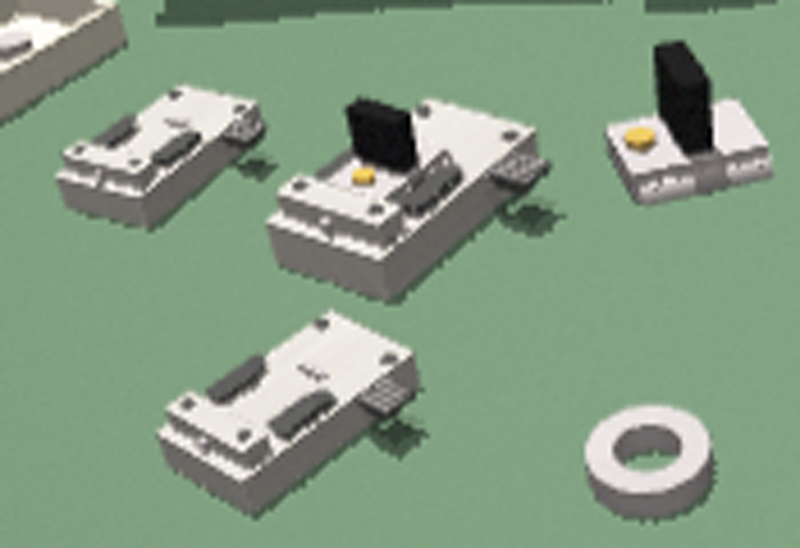

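The crops confirm it. The largest dock, at crop (370,335), holds the smaller plate, with its black grip at (385,305) and brass stud at (383,285). Its thumb pad is at (258,362). The other docks are empty and smaller, and the loose plate is larger. Next I measure poses.

```bash
cat > h.py <<'E'
import numpy as np,cv2,pickle
from scipy.spatial.transform import Rotation as R
def cloud(c):
    K=c["camera_matrix"];z=c["range_z"];v,u=np.mgrid[:z.shape[0],:z.shape[1]]
    P=np.stack([(u-K[0,2])/K[0,0]*z,(v-K[1,2])/K[1,1]*z,z],-1)
    return P@R.from_rotvec(c["rotation"]).as_matrix().T+c["xyz"]
def ray(c,uv,h):
    K=c["camera_matrix"];uv=np.atleast_2d(uv).astype(float)
    d=np.c_[(uv[:,0]-K[0,2])/K[0,0],(uv[:,1]-K[1,2])/K[1,1],np.ones(len(uv))]@R.from_rotvec(c["rotation"]).as_matrix().T
    o=np.array(c["xyz"]);return o+d*((h-o[2])/d[:,2])[:,None]
E
python3 - <<'E'
from h import *
t=pickle.load(open("top0.pkl","rb"));s=pickle.load(open("scene0.pkl","rb"))
for n,c in(("top",t),("scene",s)):
    P=cloud(c)
    for nm,(u,v) in {"top":dict(dock=(327,187),pad=(307,194),st=(203,197),bench=(280,250),grip=(329,181),rp=(184,202)),"scene":dict(bench=(230,230))}[n].items():
        print(n,nm,P[v,u])
def rect(P,zr,c0,r):
    m=(P[...,2]>zr[0])&(P[...,2]<zr[1])&(np.hypot(P[...,0]-c0[0],P[...,1]-c0[1])<r)
    return m
D=cloud(t)[187,327,:2];S=cloud(t)[197,203,:2]
for n,c in(("top",t),("scene",s)):
    P=cloud(c)
    for nm,z,c0,r in(("dockfloor",(.024,.036),D,.12),("dockend",(.037,.042),D,.12),("slab",(.02,.03),S,.16),("stagefloor",(.04,.05),S,.12),("grip",(.06,.09),D,.06)):
        m=rect(P,z,c0,r); q=P[m]
        if len(q)<5: print(n,nm,len(q));continue
        # on-plane median
        b=cv2.minAreaRect((q[:,:2]*1000).astype(np.float32))
        print(n,nm,len(q),"rect mm",np.round(b[0],1),np.round(b[1],1),round(b[2],2),"z",np.median(q[:,2]).round(4))
E
```

```text
top dock [ 0.55123826 -0.22118404  0.04336827]
top pad [ 0.53419747 -0.15553092  0.0380012 ]
top st [0.54706054 0.17742217 0.04965296]
top bench [ 3.64879147e-01 -5.58467156e-02 -9.67229178e-05]
top grip [ 0.56328965 -0.22346843  0.07742183]
top rp [0.53566396 0.23870285 0.04828665]
scene bench [0.63687996 0.00362414 0.00108251]
top dockfloor 640 rect mm [ 543.8 -230.5] [171.  157.8] 42.01 z 0.0298
top dockend 156 rect mm [ 570.7 -206.5] [110.7  98.1] 82.49 z 0.0395
top slab 1194 rect mm [562.5 152.3] [165.4 238.6] 0.88 z 0.0242
top stagefloor 800 rect mm [561.9 200.7] [144.7 113.9] 0.92 z 0.0444
top grip 67 rect mm [ 565.8 -224.8] [36.5 15.9] 79.74 z 0.0774
scene dockfloor 621 rect mm [ 549.2 -228.7] [171.3 159.7] 41.92 z 0.0295
scene dockend 151 rect mm [ 583.5 -224.4] [73.  87.6] 79.31 z 0.0387
scene slab 1749 rect mm [567.4 151.3] [167.1 234.9] 1.84 z 0.0246
scene stagefloor 963 rect mm [565.7 202.3] [148.3 113. ] 0.86 z 0.0448
scene grip 127 rect mm [ 570.4 -222.4] [38.5 15.5] 82.89 z 0.074
```

```bash
cat > fit.py <<'E'
from h import *
t=pickle.load(open("top0.pkl","rb"));s=pickle.load(open("scene0.pkl","rb"))
def sides(P,yaw,c0,zr,xr,yr):
    ca,sa=np.cos(yaw),np.sin(yaw);d=P[...,:2]-c0
    x=d@[ca,sa];y=d@[-sa,ca];m=(P[...,2]>zr[0])&(P[...,2]<zr[1])&(x>xr[0])&(x<xr[1])&(y>yr[0])&(y<yr[1])
    return x[m],y[m]
def edge(a,b,sign,bins):
    # extreme of b per bin of a
    X=[];Y=[]
    for lo,hi in zip(bins[:-1],bins[1:]):
        k=(a>=lo)&(a<hi)
        if k.sum()>3: X.append((lo+hi)/2);Y.append(sign*np.max(sign*b[k]))
    X=np.array(X);Y=np.array(Y);k=np.abs(Y-np.median(Y))<.006
    p=np.polyfit(X[k],Y[k],1);return p,k.sum()
E
python3 - <<'E'
from fit import *
for n,c in(("top",t),("scene",s)):
    P=cloud(c)
    for nm,c0,yaw,zr,xr,yr in(("dock",(.5566,-.2226),-.12,(.022,.06),(-.1,.075),(-.046,.046)),("stage",(.5666,.1766),.06,(.038,.075),(-.1,.075),(-.05,.05)),("slab",(.5666,.1766),.06,(.018,.034),(-.13,.13),(-.13,.13))):
        c0=np.array(c0)
        for it in range(3):
            x,y=sides(P,yaw,c0,zr,xr,yr)
            bx=np.arange(-.08,.06,.006);by=np.arange(-.036,.037,.006)
            if nm=="slab": bx=np.arange(-.09,.08,.006);by=np.arange(-.08,.08,.006)
            r=[edge(x,y,1,bx),edge(x,y,-1,bx),edge(y,x,1,by),edge(y,x,-1,by)]
            sl=[r[0][0][0],r[1][0][0],-r[2][0][0],-r[3][0][0]]
            w=np.array([r[i][1] for i in range(4)],float)
            yaw+=np.median(sl)*.8
        print(n,nm,"yaw",round(yaw,4),"slopes",np.round(sl,3),w,"edges y+ y- x+ x-",[round(float(e[0][1])*1000,1) for e in r])
E
```

```text
top dock yaw -0.1861 slopes [ 0.001 -0.008  0.004 -0.014] [21. 23. 11. 12.] edges y+ y- x+ x- [38.9, -38.6, 68.2, -75.1]
top stage yaw 0.0256 slopes [-0.017 -0.004  0.043  0.003] [23. 23. 12. 12.] edges y+ y- x+ x- [45.8, -31.6, 64.2, -75.8]
top slab yaw 0.0146 slopes [ 0.002 -0.006 -0.004 -0.011] [24. 21. 25. 23.] edges y+ y- x+ x- [89.0, -74.9, 77.2, -86.6]
scene dock yaw -0.1692 slopes [-0.01   0.008 -0.015  0.01 ] [22. 15. 12. 12.] edges y+ y- x+ x- [42.5, -33.0, 73.4, -70.7]
scene stage yaw 0.0158 slopes [-0.01  -0.    -0.004  0.008] [22. 22. 11. 12.] edges y+ y- x+ x- [47.8, -29.7, 72.6, -71.1]Traceback (most recent call last):
  File "<stdin>", line 10, in <module>
  File "fit.py", line 14, in edge
    p=np.polyfit(X[k],Y[k],1);return p,k.sum()
    raise TypeError("expected non-empty vector for x")
TypeError: expected non-empty vector for x
```

Run:
```python
from fit import *
for n,c in(("top",t),("scene",s)):
    P=cloud(c);h=cv2.cvtColor(c["pixels"],cv2.COLOR_RGB2HSV)
    m=((h[...,0]>15)&(h[...,0]<32)&(h[...,1]>140)&(h[...,2]>110)).astype(np.uint8)
    k,L,st,ce=cv2.connectedComponentsWithStats(m)
    for i in range(1,k):
        if st[i,4]>=4:
            w=P[L==i].mean(0)
            if abs(w[1])<.4: print(n,"brass",ce[i].round(1),st[i,4],w.round(4),"z.049",ray(c,ce[i],.049)[0].round(4))
    # grip top
    q=(h[...,2]<70)&(P[...,2]>.074)&(P[...,2]<.086)&(np.hypot(P[...,0]-.566,P[...,1]+.223)<.05)
    ys,xs=np.nonzero(q); W=ray(c,np.c_[xs,ys],.08)[:,:2]
    b=cv2.minAreaRect((W*1000).astype(np.float32));print(n,"griptop",len(xs),W.mean(0).round(4),b, P[q].mean(0))
    for nm,cc,z in(("ring",(.66,-.05),.018),("block",(.615,.35),.02),("loupe",(.42,.03),.04)):
        q=(P[...,2]>z-.006)&(P[...,2]<z+.006)&(np.hypot(P[...,0]-cc[0],P[...,1]-cc[1])<.07)
        print(n,nm,q.sum(),P[q].mean(0).round(4))
```

```text
top brass [328.  176.7] 7 [ 0.583  -0.2266  0.0513] z.049 [ 0.5835 -0.227   0.049 ]
top brass [293.7 213.5] 14 [ 0.476  -0.1082  0.0261] z.049 [ 0.4728 -0.1061  0.049 ]
top griptop 35 [ 0.5643 -0.2224] ((564.3569946289062, -223.1217803955078), (31.60370445251465, 9.653277397155762), 85.72526550292969) [ 0.56452885 -0.22265996  0.07875895]
top ring 78 [ 0.7034 -0.0205  0.0168]
top block 88 [0.6417 0.3975 0.0192]
top loupe 74 [0.3668 0.0124 0.0398]
scene brass [209.5 179.7] 18 [ 0.4812 -0.1063  0.0264] z.049 [ 0.5137 -0.092   0.049 ]
scene brass [149.2 188. ] 10 [ 0.5889 -0.2259  0.0478] z.049 [ 0.5905 -0.2248  0.049 ]
scene brass [311.9 215.4] 9 [0.6019 0.1863 0.0567] z.049 [0.592  0.1856 0.049 ]
scene griptop 62 [ 0.5749 -0.2188] ((575.0693359375, -218.54881286621094), (40.181068420410156, 19.24207305908203), 76.47418975830078) [ 0.57228768 -0.22051362  0.07815599]
scene ring 137 [ 0.7071 -0.0195  0.0169]
scene block 169 [0.6464 0.397  0.0194]
scene loupe 71 [0.3731 0.0143 0.039 ]
```

```bash
cat >> h.py <<'E'
def ax():
    from rig import sensors
    s=sensors.state();M=R.from_rotvec(s["ee_rot"]).as_matrix();return s,M
def plan(target,zyaw=None):
    """units for shift to world TCP target; zyaw = wanted world heading of tool z (mod pi)"""
    s,M=ax();d=M.T@(np.array(target)-s["position"])/.2
    sp=0
    if zyaw is not None:
        cur=np.arctan2(M[1,2],M[0,2]); a=(zyaw-cur+np.pi/2)%np.pi-np.pi/2
        sp=-a/np.pi*1.0  # tool x points down: turn about it is opposite to world yaw
    print("clock",round(s["clock"],2),"pos",s["position"].round(4),"F",s["wrist_force"].round(2),"w",round(s["width"],4),"q7",s["joint_pos"][6].round(2))
    print("units",d.round(4),"spin",round(sp,4))
E
python3 - <<'E'
from h import *
s,M=ax();print(M.round(4))
o=np.array([.568,-.222]);yw=-.178
def loc(x,y):return o+[x*np.cos(yw)-y*np.sin(yw),x*np.sin(yw)+y*np.cos(yw)]
print(loc(-.04,.06)); plan([*loc(-.04,.06),.10],yw)
E
```

```text
[[-8.000e-04  8.939e-01  4.482e-01]
 [ 1.600e-03  4.482e-01 -8.939e-01]
 [-1.000e+00 -0.000e+00 -1.800e-03]]
[ 0.5392557  -0.15586555]
clock 0.1 pos [ 0.2911 -0.5805  0.2305] F [ 0.4  -0.07  0.45] w 0.0857 q7 -0.02
units [ 0.6546  2.0608 -1.3407] spin -0.2954
```

Call:
{"fn": "step_arm", "kwargs": {"moves": [[[0,0.25,-0.17,-0.045],[0,0.45,-0.3,-0.09],[0,0.65,-0.43,-0.135],[0,0.85,-0.55,-0.18],[0,1,-0.67,-0.225],[0,1,-0.67,-0.27],[0,1,-0.67,-0.295],[0,1,-0.67,-0.295]]], "claw": 1}}

```text
clock: 0.9
position: [0.41, -0.3712, 0.231]
ee_rot: [0.141, 1.567, -0.14]
wrist_force: [0.2, -0.4, -0.3]
width: -0.0002
```

Run:
```python
from h import *
s,M=ax();print(M.round(3))
plan([.5393,-.1559,.10],-.178)
```

```text
[[-0.     0.178  0.984]
 [ 0.001  0.984 -0.178]
 [-1.     0.001 -0.001]]
clock 0.9 pos [ 0.41   -0.3712  0.231 ] F [ 0.19 -0.42 -0.29] w -0.0002 q7 0.37
units [0.6556 1.1738 0.4453] spin -0.0002
```

Call:
{"fn": "step_arm", "kwargs": {"moves": [[[0,0.25,0.12,0],[0,0.48,0.22,0],[0.05,0.7,0.33,0],[0.15,0.9,0.445,0],[0.3,1,0.445,0],[0.45,1,0.445,0],[0.45,1,0.445,0]]]}}

```text
clock: 1.6
position: [0.5304, -0.1892, 0.1376]
ee_rot: [0.142, 1.575, -0.14]
wrist_force: [-2.0, -0.1, 0.7]
width: -0.0003
```

Run:
```python
from h import *
plan([.5393,-.1559,.06],-.178)
```

```text
clock 1.6 pos [ 0.5304 -0.1892  0.1376] F [-2.03 -0.12  0.67] w -0.0003 q7 -0.07
units [0.388  0.1712 0.0172] spin -0.0004
```

Call:
{"fn": "step_arm", "kwargs": {"moves": [[[0.1,0.17,0.017,0],[0.27,0.17,0.017,0],[0.37,0.17,0.017,0],[0.37,0.17,0.017,0],[0.37,0.17,0.017,0]]]}}

```text
clock: 2.1
position: [0.5432, -0.1592, 0.0684]
ee_rot: [0.142, 1.565, -0.143]
wrist_force: [-0.2, -1.4, -0.1]
width: -0.0001
```

Run:
```python
from rig import imaging
from h import *
for n in("scene","top"):
    c=imaging.camera(n); pickle.dump(c,open(n+"1.pkl","wb"))
    a=c["pixels"][130:230,110:260] if n=="scene" else c["pixels"][130:230,260:410]
    cv2.imwrite(f"pics/{n}1.png",cv2.resize(a[:,:,::-1],(800,533),interpolation=cv2.INTER_CUBIC))
plan([.5393,-.1559,.06],-.178)
```

```text
clock 2.2 pos [ 0.544  -0.159   0.0691] F [-0.37 -0.35  0.07] w 0.0005 q7 -0.15
units [ 0.0456  0.0111 -0.0258] spin -0.001
```

View pics/scene1.png

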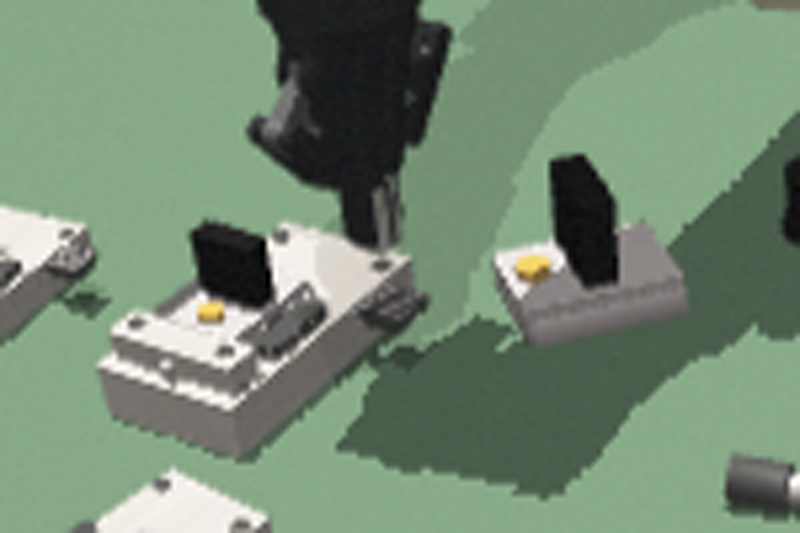

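View pics/top1.png

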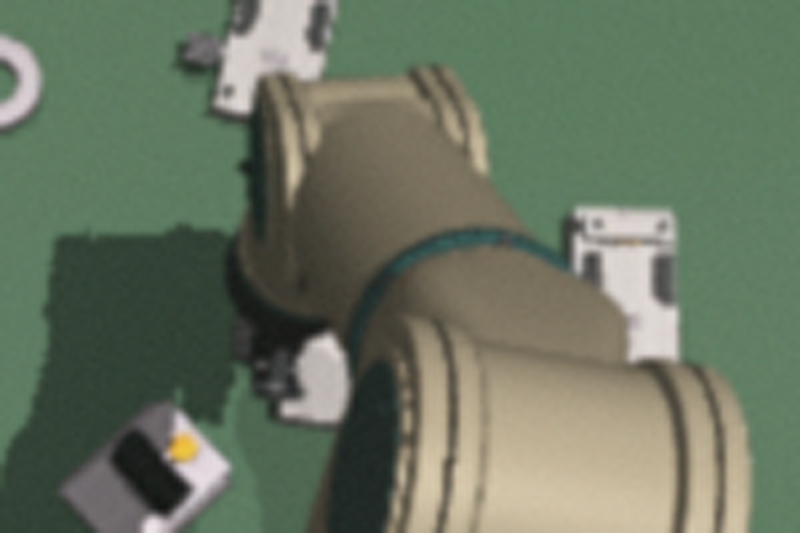

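Run:
```python
from h import *
c=pickle.load(open("scene1.pkl","rb"));P=cloud(c);g=cv2.cvtColor(c["pixels"],cv2.COLOR_RGB2GRAY)
print(ray(c,[180,176.5],.069))
m=(P[...,2]>.066)&(P[...,2]<.11)&(np.hypot(P[...,0]-.544,P[...,1]+.159)<.03)
for zl in np.arange(.066,.11,.006):
    q=P[m&(P[...,2]>=zl)&(P[...,2]<zl+.006)]
    if len(q): print(zl.round(3),len(q),q.min(0).round(4),q.max(0).round(4),np.median(q,0).round(4))
```

```text
[[ 0.54842679 -0.15711216  0.069     ]]
0.066 7 [ 0.5501 -0.1666  0.0682] [ 0.5531 -0.1505  0.0717] [ 0.5508 -0.156   0.0707]
0.072 15 [ 0.542  -0.1673  0.0722] [ 0.5574 -0.1472  0.0773] [ 0.551  -0.1504  0.0756]
0.078 21 [ 0.5428 -0.1666  0.0788] [ 0.5594 -0.1472  0.084 ] [ 0.5534 -0.1545  0.081 ]
0.084 25 [ 0.5373 -0.1681  0.0841] [ 0.5594 -0.146   0.0899] [ 0.5541 -0.1549  0.0869]
0.09 22 [ 0.5319 -0.1656  0.0904] [ 0.5589 -0.147   0.0959] [ 0.5513 -0.1516  0.0936]
0.096 23 [ 0.5337 -0.1661  0.0961] [ 0.5598 -0.1471  0.1017] [ 0.5533 -0.1538  0.0987]
0.102 16 [ 0.5386 -0.1584  0.1024] [ 0.5597 -0.1459  0.1077] [ 0.5527 -0.1497  0.1049]
0.108 5 [ 0.5417 -0.1548  0.1084] [ 0.5597 -0.147   0.1099] [ 0.5509 -0.1488  0.1095]
```

Run:
```python
from h import *
from fit import sides
for n in("top0","scene0"):
    c=pickle.load(open(n+".pkl","rb"));P=cloud(c)
    x,y=sides(P,-.178,np.array([.5685,-.222]),(.026,.042),(-.07,0),(.044,.085))
    print(n,len(x),np.percentile(x,[2,50,98]).round(4),np.percentile(y,[2,50,98]).round(4),x.mean(),y.mean())
plan([.5393,-.1559,.06],-.178)
```

```text
top0 66 [-0.0539 -0.0418 -0.0293] [0.0455 0.058  0.0699] -0.042015256211160444 0.05772586935318014
scene0 85 [-0.0496 -0.0345 -0.0246] [0.0454 0.0607 0.0738] -0.0355866061909788 0.06096966304743566
clock 2.2 pos [ 0.544  -0.159   0.0691] F [-0.37 -0.35  0.07] w 0.0005 q7 -0.15
units [ 0.0456  0.0111 -0.0258] spin -0.001
```

Call:
{"fn": "step_arm", "kwargs": {"moves": [[[0.05,0.012,-0.018,0],[0.1,0.012,-0.018,0],[0.14,0.012,-0.018,0],[0.14,0.012,-0.018,0],[0.14,0.012,-0.018,0]]]}}

```text
clock: 2.7
position: [0.5394, -0.1548, 0.0389]
ee_rot: [0.141, 1.567, -0.141]
wrist_force: [-0.5, 0.5, -0.1]
width: -0.0002
```

Run:
```python
from h import *
plan([.5405,-.156,.03],-.178)
```

```text
clock 2.7 pos [ 0.5394 -0.1548  0.0389] F [-0.5   0.47 -0.11] w -0.0002 q7 -0.17
units [ 0.0444 -0.0052  0.0065] spin -0.0004
```

Now I press down in small steps.

Call:
{"fn": "step_arm", "kwargs": {"moves": [[[0.01,0,0.005,0],[0.015,0,0.005,0],[0.02,0,0.005,0],[0.025,0,0.005,0],[0.025,0,0.005,0]]]}}

```text
clock: 3.2
position: [0.5408, -0.1551, 0.0344]
ee_rot: [0.141, 1.566, -0.141]
wrist_force: [-0.2, -0.6, 1.1]
width: -0.0
```

Call:
{"fn": "step_arm", "kwargs": {"moves": [[[0.005,0,0,0],[0.01,0,0,0],[0.01,0,0,0]]]}}

```text
clock: 3.5
position: [0.5408, -0.155, 0.0323]
ee_rot: [0.141, 1.566, -0.141]
wrist_force: [-0.1, -0.1, 1.4]
width: 0.0002
```

Call:
{"fn": "step_arm", "kwargs": {"moves": [[[0.005,0,0,0],[0.01,0,0,0],[0.01,0,0,0]]]}}

```text
clock: 3.8
position: [0.5407, -0.155, 0.0301]
ee_rot: [0.141, 1.566, -0.141]
wrist_force: [0.9, -0.6, 1.3]
width: 0.0004
```

Call:
{"fn": "step_arm", "kwargs": {"moves": [[[0.004,0,0,0],[0.004,0,0,0],[0.004,0,0,0]]]}}

```text
clock: 4.1
position: [0.5407, -0.155, 0.0295]
ee_rot: [0.141, 1.566, -0.141]
wrist_force: [1.3, 0.1, 1.5]
width: -0.0002
```

Run:
```python
from rig import imaging
from h import *
c=imaging.camera("scene")
a=c["pixels"][130:230,110:260]
cv2.imwrite(f"pics/s2.png",cv2.resize(a[:,:,::-1],(800,533),interpolation=cv2.INTER_CUBIC))
plan([.5405,-.156,.03],-.178)
```

```text
clock 4.15 pos [ 0.5407 -0.155   0.0295] F [0.88 0.14 1.29] w -0.0002 q7 -0.17
units [-0.0024 -0.005  -0.0001] spin -0.0004
```

View pics/s2.png

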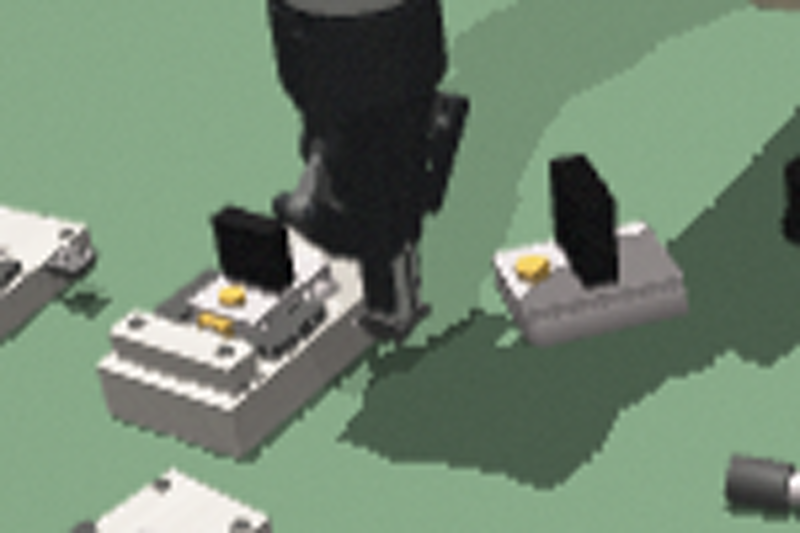

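The plate popped out. The stud moved from (210,312) to (232,296) in the crop, and the brass ejector now shows at (213,322). I'll lift off and measure the plate.

Call:
{"fn": "step_arm", "kwargs": {"moves": [[[-0.1,0,0,0],[-0.3,0,0,0],[-0.5,0,0,0],[-0.5,0,0,0]]], "claw": 1}}

```text
clock: 4.55
position: [0.5439, -0.1556, 0.1342]
ee_rot: [0.14, 1.557, -0.142]
wrist_force: [0.0, -0.6, -0.0]
width: -0.0001
```

Run:
```python
from rig import imaging
from h import *
c=imaging.camera("scene");pickle.dump(c,open("scene3.pkl","wb"))
c0=pickle.load(open("scene0.pkl","rb"))
for c in(c0,c):
    P=cloud(c);h=cv2.cvtColor(c["pixels"],cv2.COLOR_RGB2HSV)
    m=((h[...,0]>15)&(h[...,0]<32)&(h[...,1]>140)&(h[...,2]>110)&(np.hypot(P[...,0]-.58,P[...,1]+.22)<.05)).astype(np.uint8)
    k,L,st,ce=cv2.connectedComponentsWithStats(m)
    for i in range(1,k): print("brass",ce[i].round(1),st[i,4],ray(c,ce[i],.049)[0].round(4),P[L==i].mean(0).round(4))
    q=(h[...,2]<70)&(P[...,2]>.06)&(P[...,2]<.086)&(np.hypot(P[...,0]-.566,P[...,1]+.223)<.045)
    print(q.sum(),P[q].mean(0).round(4),P[q].min(0).round(4),P[q].max(0).round(4))
a=c["pixels"][130:230,110:260]
cv2.imwrite(f"pics/s3.png",cv2.resize(a[:,:,::-1],(800,533),interpolation=cv2.INTER_CUBIC))
plan([.5545,-.219,.12],-.178)
```

```text
brass [149.2 188. ] 10 [ 0.5905 -0.2248  0.049 ] [ 0.5889 -0.2259  0.0478]
124 [ 0.5738 -0.2196  0.0726] [ 0.562  -0.2397  0.0602] [ 0.5799 -0.204   0.0808]
brass [153.3 185.1] 9 [ 0.5758 -0.2211  0.049 ] [ 0.5743 -0.2221  0.0479]
brass [149.9 190.1] 7 [ 0.5986 -0.2185  0.049 ] [ 0.5895 -0.2248  0.0418]
120 [ 0.5584 -0.2172  0.0725] [ 0.5474 -0.2371  0.0603] [ 0.5649 -0.2011  0.0819]
clock 4.6 pos [ 0.5423 -0.1554  0.1319] F [ 0.29 -1.02 -0.98] w 0.0001 q7 -0.13
units [ 0.0603 -0.3018  0.1167] spin -0.0004
```

View pics/s3.png

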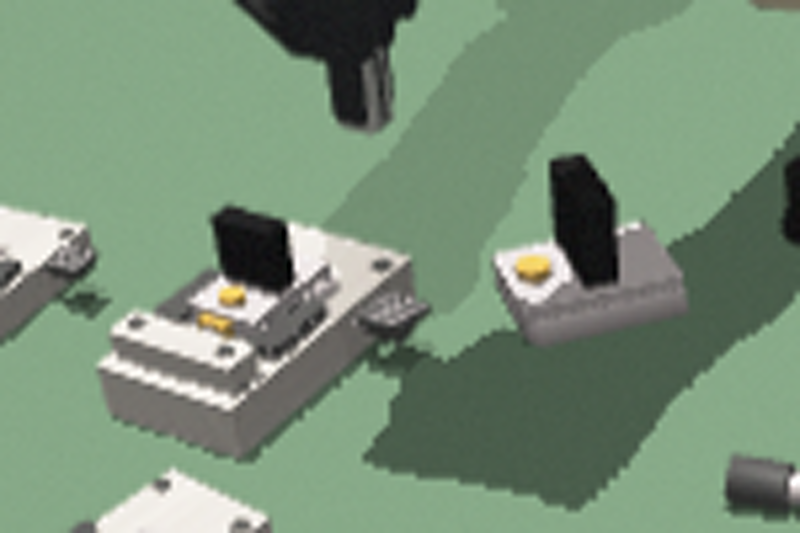

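Call:
{"fn": "step_arm", "kwargs": {"moves": [[[0,-0.15,0.06,0],[0.03,-0.3,0.116,0],[0.05,-0.305,0.116,0],[0.05,-0.305,0.116,0],[0.05,-0.305,0.116,0]]], "claw": 0}}

```text
clock: 5.1
position: [0.5517, -0.2176, 0.1184]
ee_rot: [0.141, 1.569, -0.139]
wrist_force: [0.5, 0.3, -0.5]
width: 0.0723
```

Run:
```python
from rig import imaging
from h import *
c=imaging.camera("scene")
a=c["pixels"][100:200,110:260]
cv2.imwrite(f"pics/s4.png",cv2.resize(a[:,:,::-1],(800,533),interpolation=cv2.INTER_CUBIC))
plan([.5545,-.22,.052],-.178)
```

```text
clock 5.15 pos [ 0.5522 -0.2175  0.1188] F [ 0.23 -0.11 -0.22] w 0.0786 q7 -0.04
units [ 0.3342 -0.0107  0.0143] spin 0.0001
```

View pics/s4.png

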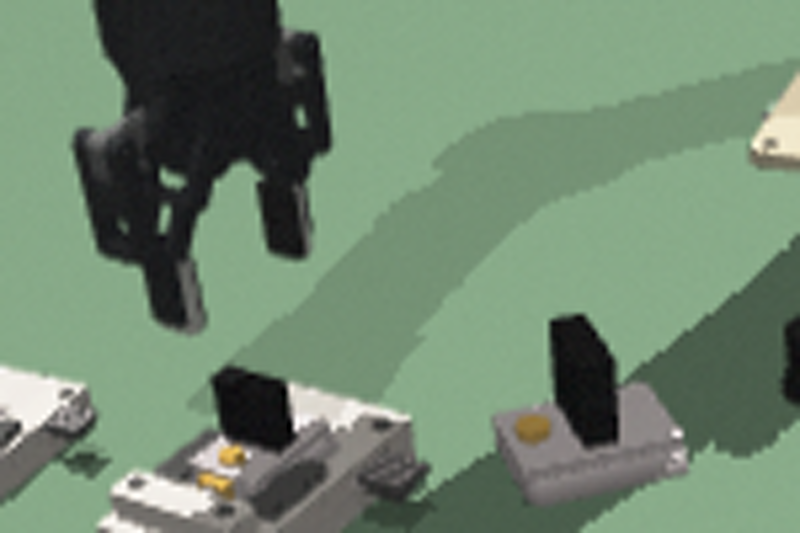

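Call:
{"fn": "step_arm", "kwargs": {"moves": [[[0.05,-0.01,0.014,0],[0.2,-0.01,0.014,0],[0.3,-0.01,0.014,0],[0.33,-0.01,0.014,0],[0.33,-0.01,0.014,0]]]}}

```text
clock: 5.65
position: [0.5545, -0.2209, 0.0525]
ee_rot: [0.141, 1.568, -0.14]
wrist_force: [0.4, 0.7, 0.5]
width: 0.0855
```

Run:
```python
from rig import imaging
from h import *
c=imaging.camera("scene")
a=c["pixels"][130:230,110:260]
cv2.imwrite(f"pics/s5.png",cv2.resize(a[:,:,::-1],(800,533),interpolation=cv2.INTER_CUBIC))
plan([.5545,-.22,.052],-.178)
```

```text
clock 5.7 pos [ 0.5552 -0.2212  0.0535] F [ 0.12 -0.13  0.06] w 0.0851 q7 -0.06
units [ 0.0075  0.0053 -0.0048] spin -0.0002
```

View pics/s5.png

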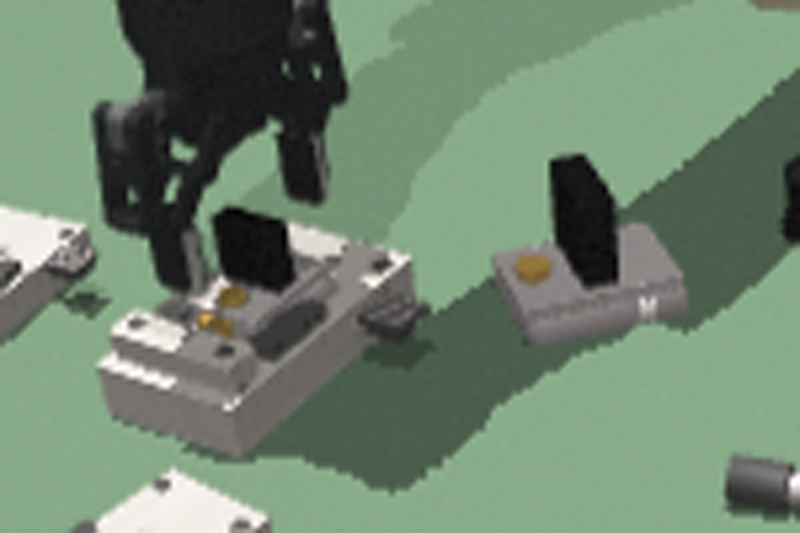

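Run:
```python
from rig import imaging
from h import *
c=imaging.camera("scene");P=cloud(c);h=cv2.cvtColor(c["pixels"],cv2.COLOR_RGB2HSV)
s,M=ax();o=np.array(s["position"][:2]);yw=-.178;ca,sa=np.cos(yw),np.sin(yw)
d=P[...,:2]-o;x=d@[ca,sa];y=d@[-sa,ca]
for nm,m in(("bar",(abs(x)<.02)&(abs(y)<.03)&(P[...,2]>.055)&(P[...,2]<.086)&(h[...,2]<70)),
 ("front",(x>.025)&(x<.08)&(abs(y)<.03)&(P[...,2]>.055)&(P[...,2]<.095)),
 ("rear",(x<-.025)&(x>-.08)&(abs(y)<.03)&(P[...,2]>.055)&(P[...,2]<.095))):
    print(nm,m.sum(),"x",np.percentile(x[m],[1,50,99]).round(4),"y",np.percentile(y[m],[1,50,99]).round(4),"z",P[m][:,2].min())
```

```text
bar 142 x [-0.0078  0.0037  0.0068] y [-0.0155  0.006   0.0205] z 0.05508712528613413
front 85 x [0.0423 0.0517 0.0576] y [-0.0068  0.0068  0.0128] z 0.06617082725935591
rear 78 x [-0.056  -0.0432 -0.0402] y [-0.0112  0.0037  0.0131] z 0.06713520720093263
```

Call:
{"fn": "step_arm", "kwargs": {"moves": [[[0.007,0,0,0],[0.007,0,0,0],[0.007,0,0,0],[0.007,0,0,0],[0.007,0,0,0],[0.007,0,0,0],[0.007,0,0,0],[0.007,0,0,0]]], "claw": 1}}

```text
clock: 6.55
position: [0.5548, -0.2216, 0.0523]
ee_rot: [0.141, 1.567, -0.141]
wrist_force: [-2.1, -0.3, 2.2]
width: 0.0127
```

Run:
```python
from rig import imaging
from h import *
c=imaging.camera("scene")
a=c["pixels"][130:230,110:260]
cv2.imwrite(f"pics/s6.png",cv2.resize(a[:,:,::-1],(800,533),interpolation=cv2.INTER_CUBIC))
plan([.5545,-.22,.052],-.178)
```

```text
clock 6.6 pos [ 0.5547 -0.2217  0.0522] F [-1.33  0.25  2.94] w 0.0127 q7 -0.06
units [ 0.0011  0.008  -0.0026] spin -0.0004
```

View pics/s6.png

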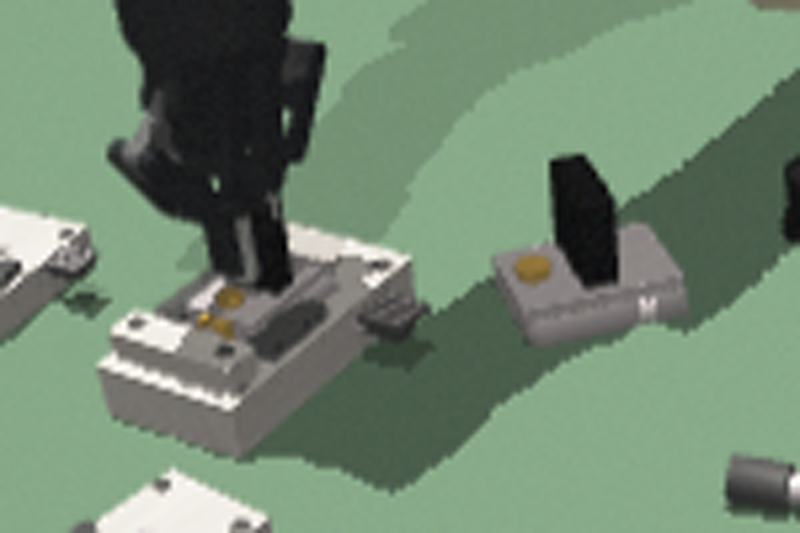

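Call:
{"fn": "step_arm", "kwargs": {"moves": [[[-0.002,0,-0.02,0],[-0.003,0,-0.04,0],[-0.003,0,-0.06,0],[-0.003,0,-0.06,0]]]}}

```text
clock: 7.0
position: [0.542, -0.2193, 0.0525]
ee_rot: [0.141, 1.568, -0.141]
wrist_force: [-0.4, -0.7, -0.9]
width: 0.013
```

Call:
{"fn": "step_arm", "kwargs": {"moves": [[[0,0,-0.025,0],[0,0,-0.05,0],[0,0,-0.07,0],[0,0,-0.07,0]]]}}

```text
clock: 7.4
position: [0.5282, -0.2169, 0.0526]
ee_rot: [0.141, 1.568, -0.141]
wrist_force: [0.1, -0.4, -1.1]
width: 0.0129
```

Call:
{"fn": "step_arm", "kwargs": {"moves": [[[0,0,-0.025,0],[0,0,-0.05,0],[0,0,-0.075,0],[0,0,-0.075,0]]]}}

```text
clock: 7.8
position: [0.5132, -0.2142, 0.0526]
ee_rot: [0.141, 1.568, -0.141]
wrist_force: [-1.0, -0.1, -0.7]
width: 0.0129
```

Run:
```python
from rig import imaging
from h import *
c=imaging.camera("scene")
a=c["pixels"][130:230,110:260]
cv2.imwrite(f"pics/s7.png",cv2.resize(a[:,:,::-1],(800,533),interpolation=cv2.INTER_CUBIC))
plan([.5545,-.2217,.052],-.178)
```

```text
clock 7.85 pos [ 0.5138 -0.2143  0.0527] F [ 0.48  0.92 -0.47] w 0.0131 q7 -0.06
units [ 0.0032 -0.0003  0.2066] spin -0.0004
```

View pics/s7.png

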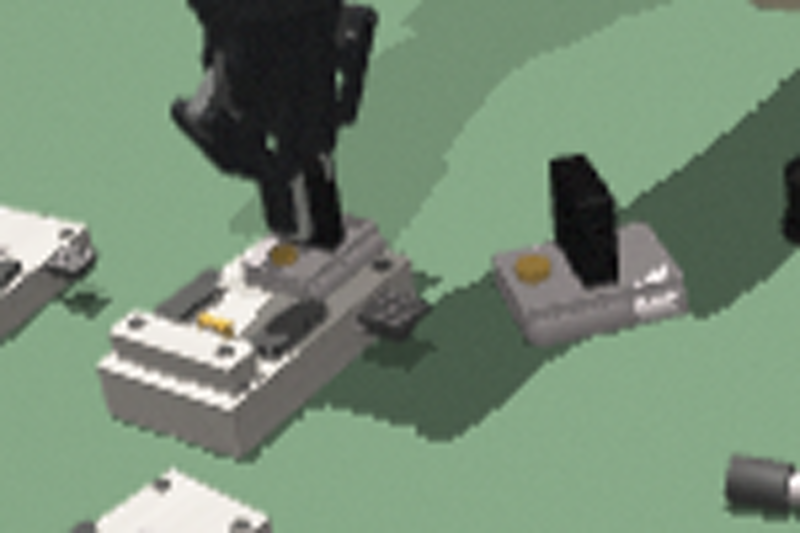

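The plate is drawn fully clear of the rails: its leading edge is at crop (255,265) and the rails start at about (310,320). I'll lift it.

Call:
{"fn": "step_arm", "kwargs": {"moves": [[[-0.05,0,0,0],[-0.2,0,0,0],[-0.4,0,0,0],[-0.5,0,0,0],[-0.5,0,0,0]]]}}

```text
clock: 8.35
position: [0.517, -0.2151, 0.1563]
ee_rot: [0.139, 1.559, -0.142]
wrist_force: [0.2, -0.5, -2.0]
width: 0.013
```

Run:
```python
from fit import *
# stage: refine with both cams; dock block above slab, z .04-.07, and end block / rails; slab upper
o=np.array([.5666,.1766])
for n,c in(("top",t),("scene",s)):
    P=cloud(c)
    for yw in(.015,.03):
        for nm,zr,xr,yr in(("block",(.039,.07),(-.1,.085),(-.05,.062)),("slab",(.018,.034),(-.13,.13),(-.13,.13)),("end",(.051,.07),(-.03,.085),(-.05,.062))):
            x,y=sides(P,yw,o,zr,xr,yr)
            print(n,yw,nm,len(x),"x",np.percentile(x,[1,99]).round(4),"y",np.percentile(y,[1,99]).round(4))
plan([.5,.18,.15],.02)
```

```text
top 0.015 block 1095 x [-0.0759  0.0634] y [-0.0324  0.0565]
top 0.015 slab 1342 x [-0.0868  0.0777] y [-0.1201  0.0894]
top 0.015 end 256 x [-0.0241  0.0649] y [-0.0281  0.043 ]
top 0.03 block 1095 x [-0.0758  0.0635] y [-0.0323  0.057 ]
top 0.03 slab 1341 x [-0.0867  0.0778] y [-0.1189  0.0897]
top 0.03 end 256 x [-0.0239  0.065 ] y [-0.0285  0.0427]
scene 0.015 block 1424 x [-0.0707  0.072 ] y [-0.0298  0.0582]
scene 0.015 slab 1850 x [-0.0806  0.0822] y [-0.1202  0.0905]
scene 0.015 end 481 x [-0.0088  0.0693] y [-0.0262  0.0447]
scene 0.03 block 1423 x [-0.0706  0.0723] y [-0.0298  0.0583]
scene 0.03 slab 1850 x [-0.0802  0.0826] y [-0.1207  0.0905]
scene 0.03 end 481 x [-0.0082  0.0694] y [-0.0268  0.0441]
clock 8.35 pos [ 0.517  -0.2151  0.1563] F [ 0.15 -0.5  -1.95] w 0.013 q7 -0.02
units [ 0.0261  1.9287 -0.4366] spin -0.0635
```

Run:
```python
from fit import *
for n,c in(("top",t),("scene",s)):
    P=cloud(c);h=cv2.cvtColor(c["pixels"],cv2.COLOR_RGB2HSV)
    # sub-pixel: slab screws etc. -> use non-green blobs from saturation
    m=((h[...,1]<60)&(P[...,2]>.012)&(np.hypot(P[...,0]-.56,P[...,1]-.18)<.16)).astype(np.uint8)
    cs,_=cv2.findContours(m,cv2.RETR_EXTERNAL,cv2.CHAIN_APPROX_NONE);q=max(cs,key=cv2.contourArea)[:,0].astype(float)
    W=ray(c,q,.025)[:,:2]
    yw=.02
    d=W-[.56,.18];x=d@[np.cos(yw),np.sin(yw)];y=d@[-np.sin(yw),np.cos(yw)]
    for nm,a,b,v in(("+y",x,y,.086),("-y",x,y,-.086),("+x",y,x,.075),("-x",y,x,-.085)):
        k=(abs(b-v)<.02)&(abs(a)<.07)
        if nm=="-y": k&=~((x>.0)&(x<.06))
        p=np.polyfit(a[k],b[k],1);r=b[k]-np.polyval(p,a[k]);k2=abs(r)<.003
        p=np.polyfit(a[k][k2],b[k][k2],1)
        print(n,nm,k.sum(),"yaw",round(yw+(p[0] if "y" in nm else -p[0]),4),"off",round(p[1],4))
    # screw heads on stage (dark) & loading dock dark screws
    P2=P;g=cv2.cvtColor(c["pixels"],cv2.COLOR_RGB2GRAY)
```

```text
top +y 47 yaw 0.0239 off 0.0927
top -y 38 yaw -0.0051 off -0.0877
top +x 52 yaw 0.017 off 0.0857
top -x 79 yaw 0.0061 off -0.0843
scene +y 41 yaw 0.0255 off 0.0978
scene -y 23 yaw 0.0074 off -0.0845Traceback (most recent call last):
  File "<stdin>", line 13, in <module>
    raise TypeError("expected non-empty vector for x")
TypeError: expected non-empty vector for x
```

Call:
{"fn": "step_arm", "kwargs": {"moves": [[[0,0.15,0,-0.01],[0,0.35,-0.05,-0.03],[0,0.58,-0.1,-0.05],[0,0.8,-0.15,-0.062],[0,0.97,-0.2,-0.062],[0,0.97,-0.22,-0.062],[0,0.97,-0.22,-0.062]]]}}

```text
clock: 9.05
position: [0.5046, -0.0148, 0.1519]
ee_rot: [-0.014, 1.573, 0.014]
wrist_force: [-0.2, -0.3, -2.3]
width: 0.0128
```

Run:
```python
from h import *
plan([.515,.184,.125],.016)
```

```text
clock 9.05 pos [ 0.5046 -0.0148  0.1519] F [-0.22 -0.31 -2.28] w 0.0128 q7 -0.23
units [0.1341 0.9929 0.0704] spin 0.0007
```

Call:
{"fn": "step_arm", "kwargs": {"moves": [[[0,0.15,0.02,0],[0,0.35,0.04,0],[0.03,0.55,0.07,0],[0.07,0.78,0.07,0],[0.13,0.95,0.07,0],[0.13,0.993,0.07,0],[0.13,0.993,0.07,0],[0.13,0.993,0.07,0]]]}}

```text
clock: 9.85
position: [0.5173, 0.1804, 0.1264]
ee_rot: [-0.012, 1.571, 0.008]
wrist_force: [0.6, -1.2, -1.7]
width: 0.0132
```

Run:
```python
from rig import imaging
from h import *
for n in("scene","top"):
    c=imaging.camera(n); pickle.dump(c,open(n+"8.pkl","wb"))
    a=c["pixels"][150:260,250:380] if n=="scene" else c["pixels"][140:240,140:260]
    cv2.imwrite(f"pics/{n}8.png",cv2.resize(a[:,:,::-1],(700,590),interpolation=cv2.INTER_CUBIC))
plan([.523,.184,.07],.016)
```

```text
clock 9.95 pos [0.5175 0.1802 0.1268] F [-0.25 -0.73 -1.71] w 0.0129 q7 -0.58
units [0.2839 0.0189 0.0279] spin -0.0014
```

View pics/scene8.png

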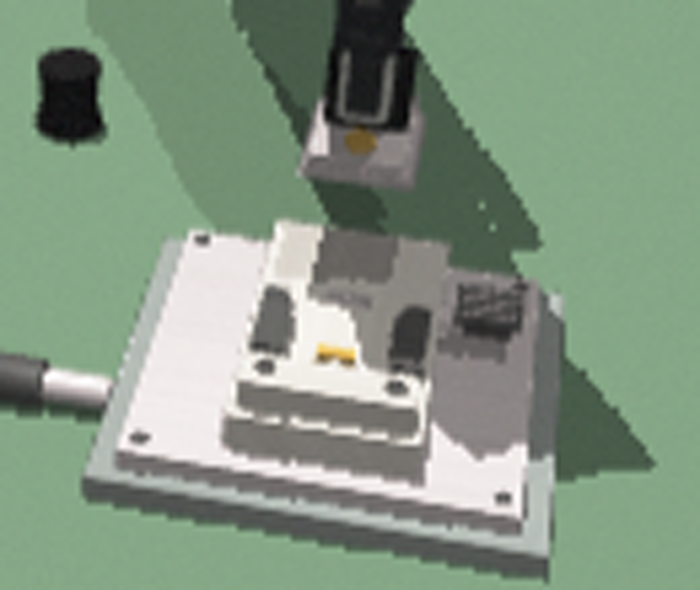

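View pics/top8.png

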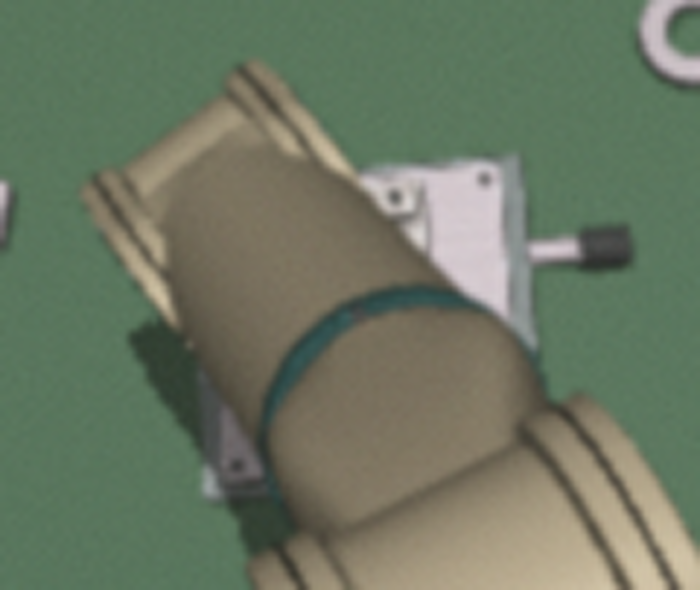

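Call:
{"fn": "step_arm", "kwargs": {"moves": [[[0.05,0.019,0.02,0],[0.15,0.019,0.02,0],[0.22,0.019,0.02,0],[0.25,0.019,0.02,0],[0.25,0.019,0.02,0]]]}}

```text
clock: 10.45
position: [0.5201, 0.1865, 0.0756]
ee_rot: [-0.013, 1.573, 0.011]
wrist_force: [0.2, -0.2, -2.2]
width: 0.0129
```

Run:
```python
from rig import imaging
from h import *
from fit import sides
c=imaging.camera("scene"); pickle.dump(c,open("scene9.pkl","wb"))
a=c["pixels"][150:260,250:380]
cv2.imwrite(f"pics/scene9.png",cv2.resize(a[:,:,::-1],(700,590),interpolation=cv2.INTER_CUBIC))
plan([.523,.184,.0675],.016)
s,M=ax();P=cloud(c)
o=np.array(s["position"][:2])
for nm,zr,xr,yr in(("plate deck",(.058,.078),(.012,.05),(-.06,.06)),("end",(.05,.07),(.078,.13),(-.06,.06)),("endblk floor",(.038,.049),(-.02,.15),(-.05,.05))):
    x,y=sides(P,.016,o,zr,xr,yr)
    print(nm,len(x),"x",np.percentile(x,[1,99]).round(4),"y",np.percentile(y,[1,5,95,99]).round(4))
x,y=sides(P,.016,o,(.058,.078),(.012,.05),(-.06,.06))
for lo in np.arange(.01,.05,.005):
    k=(x>lo)&(x<lo+.005)
    if k.sum()>3: print(lo.round(3),k.sum(),y[k].min().round(4),y[k].max().round(4))
```

```text
clock 10.5 pos [0.5207 0.1869 0.0763] F [ 0.41 -0.35 -1.4 ] w 0.0134 q7 -0.61
units [ 0.0442 -0.0144  0.0115] spin -0.0002
plate deck 144 x [0.0124 0.0327] y [-0.0193 -0.0167  0.0197  0.0217]
end 354 x [0.0783 0.115 ] y [-0.0369 -0.0341  0.0306  0.0333]
endblk floor 664 x [-0.0171  0.1183] y [-0.0412 -0.0395  0.0373  0.0457]
0.01 16 -0.0198 0.0226
0.015 17 -0.0175 0.0197
0.02 30 -0.0168 0.0211
0.025 58 -0.0202 0.0218
0.03 23 -0.0179 0.0187
```

View pics/scene9.png

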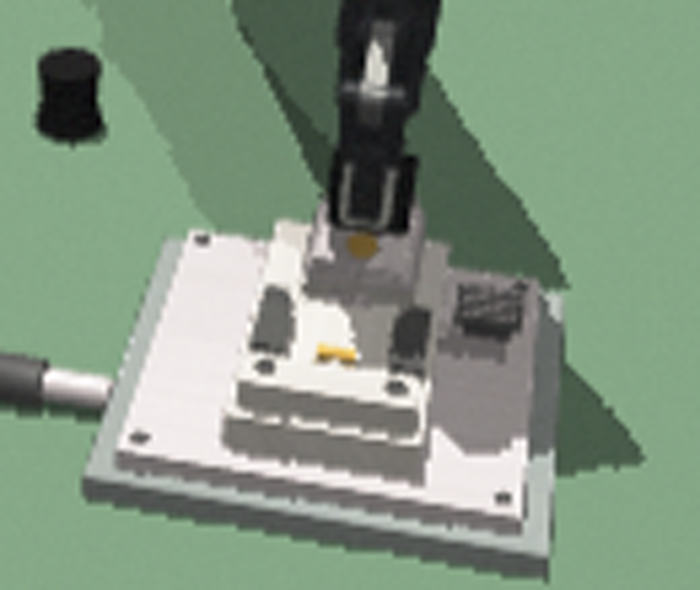

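Call:
{"fn": "step_arm", "kwargs": {"moves": [[[0.01,-0.014,0,0],[0.02,-0.014,0,0],[0.03,-0.014,0,0],[0.03,-0.014,0,0]]]}}

```text
clock: 10.9
position: [0.5209, 0.1843, 0.0708]
ee_rot: [-0.012, 1.571, 0.012]
wrist_force: [0.5, -0.2, -2.7]
width: 0.0129
```

Call:
{"fn": "step_arm", "kwargs": {"moves": [[[0.005,0,0,0],[0.01,0,0,0],[0.01,0,0,0]]]}}

```text
clock: 11.2
position: [0.5208, 0.1843, 0.0687]
ee_rot: [-0.012, 1.571, 0.012]
wrist_force: [-0.3, -0.7, -1.2]
width: 0.0131
```

Call:
{"fn": "step_arm", "kwargs": {"moves": [[[0.005,0,0,0],[0.005,0,0,0],[0.005,0,0,0]]]}}

```text
clock: 11.5
position: [0.5208, 0.1843, 0.0677]
ee_rot: [-0.012, 1.571, 0.012]
wrist_force: [-1.1, -0.4, -1.5]
width: 0.0134
```

Call:
{"fn": "step_arm", "kwargs": {"moves": [[[0.003,0,0,0],[0.003,0,0,0],[0.003,0,0,0]]]}}

```text
clock: 11.8
position: [0.5208, 0.1843, 0.0672]
ee_rot: [-0.012, 1.571, 0.012]
wrist_force: [-0.5, 0.3, 0.3]
width: 0.0134
```

Call:
{"fn": "step_arm", "kwargs": {"moves": [[[-0.001,0,0.02,0],[-0.001,0,0.04,0],[-0.001,0,0.06,0],[-0.001,0,0.06,0]]]}}

```text
clock: 12.2
position: [0.5343, 0.1845, 0.0674]
ee_rot: [-0.011, 1.569, 0.012]
wrist_force: [0.4, 0.0, -0.5]
width: 0.0129
```

Call:
{"fn": "step_arm", "kwargs": {"moves": [[[0,0,0.015,0],[0,0,0.03,0],[0,0,0.045,0],[0,0,0.045,0]]]}}

```text
clock: 12.6
position: [0.5427, 0.1846, 0.0674]
ee_rot: [-0.012, 1.57, 0.012]
wrist_force: [-0.1, 0.9, -0.6]
width: 0.0131
```

Run:
```python
from rig import imaging
from h import *
c=imaging.camera("scene")
a=c["pixels"][150:260,250:380]
cv2.imwrite(f"pics/scene10.png",cv2.resize(a[:,:,::-1],(700,590),interpolation=cv2.INTER_CUBIC))
plan([.523,.184,.0675],.016)
```

```text
clock 12.65 pos [0.5425 0.1846 0.0674] F [ 0.63 -0.35 -1.66] w 0.0129 q7 -0.59
units [-0.0007 -0.0015 -0.0977] spin -0.0002
```

View pics/scene10.png

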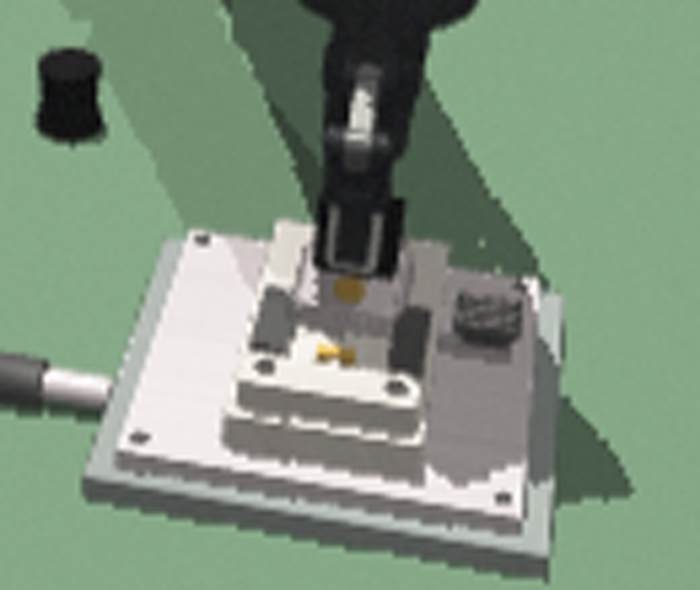

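The plate is entering between the rails, with its leading edge around (355,320), and side force is near zero. I'll continue in smaller steps.

Call:
{"fn": "step_arm", "kwargs": {"moves": [[[0,0,0.01,0],[0,0,0.02,0],[0,0,0.025,0],[0,0,0.025,0]]]}}

```text
clock: 13.05
position: [0.5471, 0.1847, 0.0673]
ee_rot: [-0.012, 1.57, 0.012]
wrist_force: [-0.2, -0.3, -1.9]
width: 0.013
```

Call:
{"fn": "step_arm", "kwargs": {"moves": [[[0,0,0.01,0],[0,0,0.02,0],[0,0,0.025,0],[0,0,0.025,0]]]}}

```text
clock: 13.45
position: [0.5522, 0.1848, 0.0673]
ee_rot: [-0.012, 1.57, 0.012]
wrist_force: [0.1, 0.8, -1.2]
width: 0.0136
```

Call:
{"fn": "step_arm", "kwargs": {"moves": [[[0,0,0.01,0],[0,0,0.02,0],[0,0,0.025,0],[0,0,0.025,0]]]}}

```text
clock: 13.85
position: [0.5572, 0.1849, 0.0673]
ee_rot: [-0.012, 1.57, 0.012]
wrist_force: [-0.0, -0.0, -1.2]
width: 0.0129
```

Call:
{"fn": "step_arm", "kwargs": {"moves": [[[0,0,0.01,0],[0,0,0.02,0],[0,0,0.02,0]]]}}

```text
clock: 14.15
position: [0.5613, 0.1849, 0.0674]
ee_rot: [-0.012, 1.57, 0.012]
wrist_force: [-0.3, 0.4, -1.7]
width: 0.0125
```

Call:
{"fn": "step_arm", "kwargs": {"moves": [[[0,0,0.01,0],[0,0,0.015,0],[0,0,0.015,0]]]}}

```text
clock: 14.45
position: [0.5641, 0.1849, 0.0673]
ee_rot: [-0.012, 1.57, 0.012]
wrist_force: [0.2, -0.1, -1.0]
width: 0.0132
```

Call:
{"fn": "step_arm", "kwargs": {"moves": [[[0,0,0.01,0],[0,0,0.015,0],[0,0,0.015,0]]]}}

```text
clock: 14.75
position: [0.5671, 0.185, 0.0673]
ee_rot: [-0.012, 1.57, 0.012]
wrist_force: [0.0, 0.4, -1.4]
width: 0.0126
```

Call:
{"fn": "step_arm", "kwargs": {"moves": [[[0,0,0.01,0],[0,0,0.015,0],[0,0,0.015,0]]]}}

```text
clock: 15.05
position: [0.5681, 0.185, 0.0673]
ee_rot: [-0.013, 1.574, 0.012]
wrist_force: [-4.9, -0.7, 2.8]
width: 0.0133
```

Run:
```python
from rig import imaging
from h import *
c=imaging.camera("scene")
a=c["pixels"][150:260,250:380]
cv2.imwrite(f"pics/scene11.png",cv2.resize(a[:,:,::-1],(700,590),interpolation=cv2.INTER_CUBIC))
plan([.523,.184,.0675],.016)
```

```text
clock 15.1 pos [0.5681 0.185  0.0673] F [-4.56 -0.35  3.83] w 0.013 q7 -0.57
units [-2.000e-04 -1.200e-03 -2.256e-01] spin -0.0001
```

View pics/scene11.png

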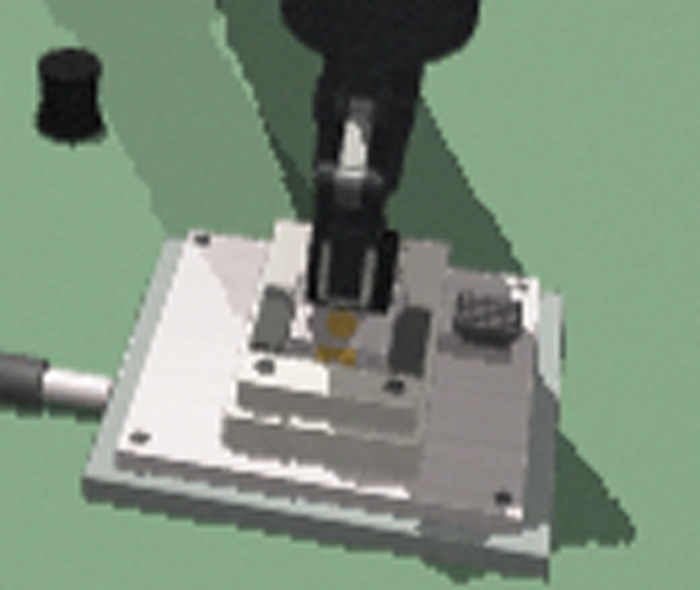

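The ejector makes contact at x of about 0.5675, so the click should come near 0.5815.

Call:
{"fn": "step_arm", "kwargs": {"moves": [[[-0.001,0,0.01,0],[-0.001,0,0.02,0],[-0.001,0,0.03,0],[-0.001,0,0.03,0]]]}}

```text
clock: 15.5
position: [0.5737, 0.1851, 0.0674]
ee_rot: [-0.013, 1.575, 0.012]
wrist_force: [-5.8, -0.3, 3.8]
width: 0.0127
```

Call:
{"fn": "step_arm", "kwargs": {"moves": [[[0,0,0.01,0],[0,0,0.02,0],[0,0,0.02,0]]]}}

```text
clock: 15.8
position: [0.5774, 0.1852, 0.0674]
ee_rot: [-0.013, 1.575, 0.012]
wrist_force: [-6.6, 0.1, 4.2]
width: 0.013
```

Call:
{"fn": "step_arm", "kwargs": {"moves": [[[0,0,0.005,0],[0,0,0.01,0],[0,0,0.01,0]]]}}

```text
clock: 16.1
position: [0.579, 0.1852, 0.0674]
ee_rot: [-0.014, 1.576, 0.012]
wrist_force: [-7.7, -0.1, 4.9]
width: 0.0132
```

```bash
cat > look.py <<'E'
import sys
from rig import imaging
from h import *
from fit import sides
c=imaging.camera("scene")
a=c["pixels"][150:260,250:380]
cv2.imwrite(sys.argv[1],cv2.resize(a[:,:,::-1],(700,590),interpolation=cv2.INTER_CUBIC))
plan([.5815,.185,.0675],.016)
P=cloud(c)
x,y=sides(P,.016,np.array([.5766,.1848]),(.03,.055),(-.06,-.0),(.046,.085))
for f in("scene0.pkl","scene9.pkl"): 
    P0=cloud(pickle.load(open(f,"rb")));d=P0[200:215,335:345,2]; print(f,d.mean().round(5))
print("pad z now",P[200:215,335:345,2].mean().round(5))
E
python3 look.py pics/s12.png
```

```text
clock 16.15 pos [0.579  0.1852 0.0674] F [-8.31 -0.34  4.57] w 0.013 q7 -0.56
units [-0.0006 -0.001   0.0126] spin 0.0
scene0.pkl 0.04172
scene9.pkl 0.03823
pad z now 0.03499
```

View pics/s12.png

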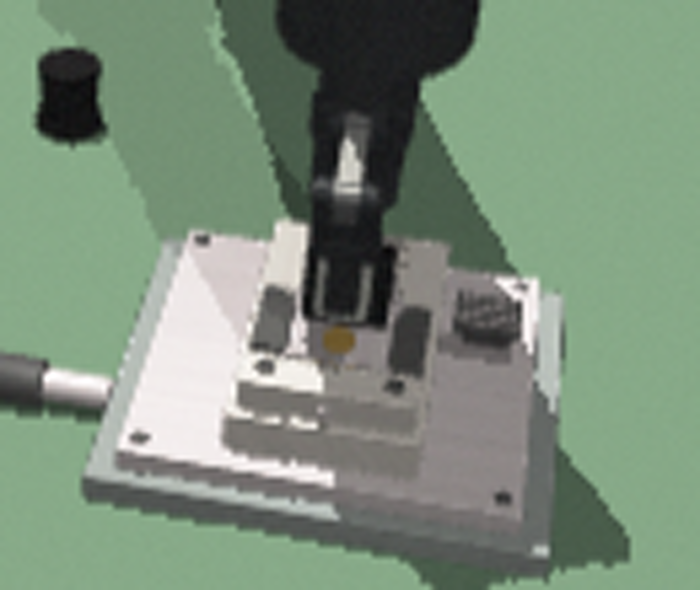

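Call:
{"fn": "step_arm", "kwargs": {"moves": [[[-0.001,0,0.005,0],[-0.001,0,0.01,0],[-0.001,0,0.01,0]]]}}

```text
clock: 16.45
position: [0.581, 0.1852, 0.0674]
ee_rot: [-0.014, 1.576, 0.012]
wrist_force: [-6.9, 1.0, 3.4]
width: 0.013
```

```bash
python3 look.py pics/s13.png
```

```text
clock 16.5 pos [0.5809 0.1852 0.0674] F [-6.5   0.44  3.55] w 0.013 q7 -0.55
units [-0.0005 -0.001   0.0029] spin 0.0
scene0.pkl 0.04172
scene9.pkl 0.03823
pad z now 0.03484
```

Call:
{"fn": "step_arm", "kwargs": {"moves": [[[0,0,0.004,0],[0,0,0.005,0],[0,0,0.005,0]]]}}

```text
clock: 16.8
position: [0.5818, 0.1852, 0.0674]
ee_rot: [-0.014, 1.576, 0.012]
wrist_force: [-7.8, -0.1, 4.6]
width: 0.013
```

```bash
python3 look.py pics/s14.png
```

```text
clock 16.85 pos [0.5817 0.1852 0.0674] F [-7.47  0.38  4.07] w 0.013 q7 -0.55
units [-0.0004 -0.001  -0.0012] spin 0.0001
scene0.pkl 0.04172
scene9.pkl 0.03823
pad z now 0.03519
```

Call:
{"fn": "step_arm", "kwargs": {"moves": [[[0,0,0.004,0],[0,0,0.004,0],[0,0,0.004,0]]]}}

```text
clock: 17.15
position: [0.5827, 0.1852, 0.0674]
ee_rot: [-0.014, 1.576, 0.012]
wrist_force: [-7.2, 0.1, 3.4]
width: 0.0132
```

```bash
python3 look.py pics/s15.png
```

```text
clock 17.2 pos [0.5827 0.1852 0.0674] F [-6.63 -0.52  3.37] w 0.0132 q7 -0.55
units [-0.0004 -0.0011 -0.0058] spin 0.0001
scene0.pkl 0.04172
scene9.pkl 0.03823
pad z now 0.03817
```

View pics/s15.png

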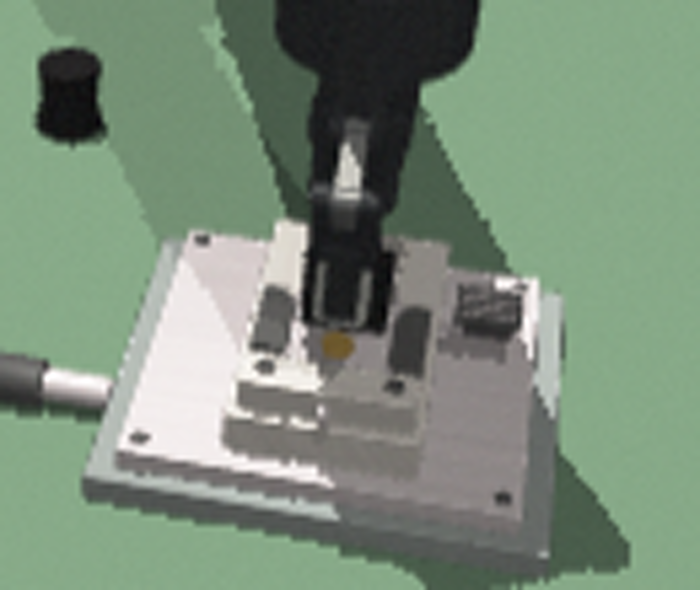

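The pad has jumped back up and looks the same as in scene9, before the plate lay on the nose. I'll ease the push off and check that the catch holds.

Call:
{"fn": "step_arm", "kwargs": {"moves": [[[0,0,-0.005,0],[0,0,-0.01,0],[0,0,-0.01,0],[0,0,-0.01,0]]]}}

```text
clock: 17.6
position: [0.5821, 0.1852, 0.0673]
ee_rot: [-0.013, 1.574, 0.012]
wrist_force: [-5.7, 0.2, 1.8]
width: 0.0129
```

Call:
{"fn": "step_arm", "kwargs": {"moves": [[[0,0,-0.005,0],[0,0,-0.005,0],[0,0,-0.005,0]]]}}

```text
clock: 17.9
position: [0.582, 0.1852, 0.0673]
ee_rot: [-0.012, 1.572, 0.012]
wrist_force: [-3.6, 0.3, -2.4]
width: 0.0131
```

```bash
python3 look.py pics/s16.png
```

```text
clock 17.95 pos [0.582  0.1852 0.0674] F [-4.03  0.31 -2.73] w 0.0127 q7 -0.56
units [-0.0007 -0.001  -0.0028] spin -0.0001
scene0.pkl 0.04172
scene9.pkl 0.03823
pad z now 0.04511
```

Call:
{"fn": "step_arm", "kwargs": {"moves": [[[0,0,-0.004,0],[0,0,-0.005,0],[0,0,-0.005,0]]]}}

```text
clock: 18.25
position: [0.582, 0.1852, 0.0675]
ee_rot: [-0.012, 1.57, 0.012]
wrist_force: [-1.7, 0.6, -5.4]
width: 0.0136
```

```bash
python3 look.py pics/s17.png
```

```text
clock 18.3 pos [0.582  0.1852 0.0675] F [-1.01  1.   -6.18] w 0.013 q7 -0.56
units [ 0.0001 -0.0009 -0.0023] spin -0.0002
scene0.pkl 0.04172
scene9.pkl 0.03823
pad z now 0.03805
```

View pics/s17.png

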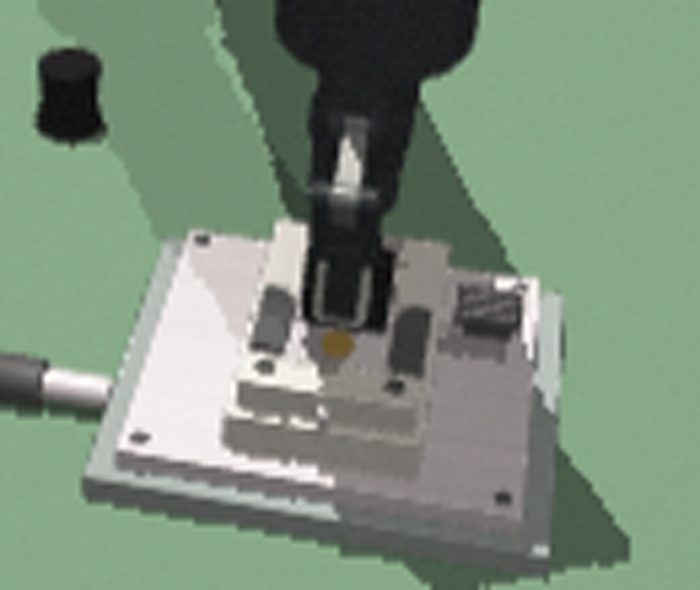

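Call:
{"fn": "step_arm", "kwargs": {"moves": [[[0.003,0,0,0],[0.003,0,0,0]]]}}

```text
clock: 18.5
position: [0.582, 0.1852, 0.0675]
ee_rot: [-0.012, 1.57, 0.012]
wrist_force: [-1.9, 0.0, -2.6]
width: 0.0129
```

Call:
{"fn": "step_arm", "kwargs": {"moves": [[[0,0,0,0],[0,0,0,0],[0,0,0,0],[0,0,0,0],[0,0,0,0]]], "claw": 0.5}}

```text
clock: 19.0
position: [0.582, 0.1852, 0.0673]
ee_rot: [-0.012, 1.57, 0.012]
wrist_force: [-0.3, -0.1, -0.2]
width: 0.0428
```

Call:
{"fn": "step_arm", "kwargs": {"moves": [[[-0.05,0,0,0],[-0.2,0,0,0],[-0.4,0,0,0],[-0.6,0,0,0],[-0.6,0,0,0]]]}}

```text
clock: 19.5
position: [0.5854, 0.1869, 0.1937]
ee_rot: [-0.009, 1.56, 0.015]
wrist_force: [0.4, 0.7, 0.6]
width: 0.0428
```

```bash
python3 look.py pics/s18.png
```

```text
clock 19.55 pos [0.5837 0.1861 0.191 ] F [-0.05 -0.04 -0.45] w 0.0432 q7 -0.51
units [ 0.6172 -0.0068 -0.0154] spin -0.0002
scene0.pkl 0.04172
scene9.pkl 0.03823
pad z now 0.04142
```

View pics/s18.png

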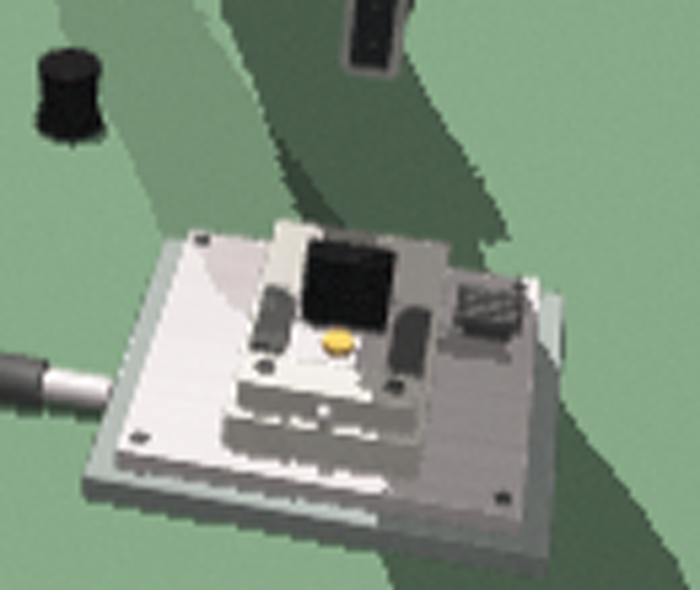

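The plate stayed home after release: the stud is at (338,342), no ejector gap shows, and the pad is up at (488,305). I'll do one last full check and hand in.

Call:
{"fn": "step_arm", "kwargs": {"moves": [[[0,0,0,0],[0,0,0,0],[0,0,0,0],[0,0,0,0],[0,0,0,0]]]}}

```text
clock: 20.05
position: [0.5813, 0.1851, 0.1864]
ee_rot: [-0.013, 1.572, 0.012]
wrist_force: [-0.2, -0.4, -0.3]
width: 0.0425
```

Run:
```python
from rig import imaging,arm
from h import *
c=imaging.camera("scene");P=cloud(c);P0=cloud(pickle.load(open("scene0.pkl","rb")))
for nm,cc,z in(("ring",(.705,-.02),.018),("block",(.644,.397),.02),("loupe",(.37,.013),.04)):
    for Q in(P0,P):
        q=(Q[...,2]>z-.006)&(Q[...,2]<z+.006)&(np.hypot(Q[...,0]-cc[0],Q[...,1]-cc[1])<.05);print(nm,q.sum(),Q[q].mean(0).round(4))
cv2.imwrite("pics/end.png",cv2.resize(c["pixels"][:,:,::-1],(800,600)))
```

```text
ring 363 [ 0.7233 -0.0093  0.0169]
ring 368 [ 0.7237 -0.009   0.0169]
block 421 [0.6519 0.4145 0.0193]
block 420 [0.652  0.4145 0.0194]
loupe 72 [0.3728 0.0142 0.039 ]
loupe 69 [0.3723 0.0141 0.0391]
```

View pics/end.png

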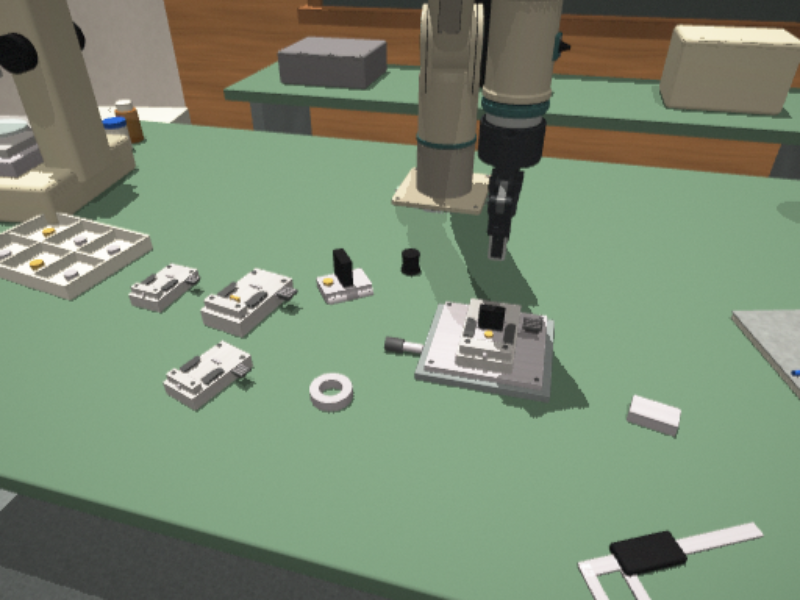

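The plate is in the stage dock at (490,320), the gripper is clear at (497,250), and everything else is where it was.

```bash
python3 -c "
from rig import arm
print(arm.finish_job())"
```

```text
the job is handed in; nothing more can be done
None
```

The specimen plate is locked in the cross-slide stage's dovetail, and I handed the job in at about 20 s of the 53 s allowed.

- **Loading dock:** I pressed the catch pad with about 1.5 N of measured force and the plate popped loose. I then gripped it by its bar, drew it about 41 mm out of the dovetail and lifted it clear.
- **Stage dock:** I lowered the plate until it touched the slide floor and slid it in with almost no side force. The highest push I measured against the ejector was about 8 N, and the click came with the tool at x ≈ 0.582 m.
- **Lock check:** With the plate still gripped, I moved the target back about 4 mm. It stayed put after settling about 0.7 mm against the catch.
- **After release:** The plate stayed home, the stage catch pad is up, no ejector gap shows, and the wrist force is about zero. The ring gauge, loupe and gauge block match their starting positions to within 1 mm.

Some checks disagreed:
- **Camera offset:** The two cameras disagreed by about 4–5 mm in x. I worked from averages and from checks of the plate against the dock in one camera view.
- **Pad height:** The depth reading for the raised stage pad scattered between 38 and 45 mm, against 35 mm when pressed. I judged the click from the pad's jump in the pictures and from the pull-back check.
- **Press force:** The catch freed at a lower reading than the stated 6 N. The pictures showed the plate had popped, though the brief peak may have fallen between readings.

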